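# Bring the slide into focus on the macro bench

### The arm

A 6-joint arm with a two-finger parallel gripper is mounted at the origin on the work surface. World frame = base frame: x ahead of the robot, y to its left, z up, the work surface at z = 0. Lengths are in mm, angles in rad, forces in N, time in s.
With the tool pointing down it reaches from about 250 to 775 mm from the base axis. Payload 4 kg.
Tool frame: the origin (TCP) lies at the very end of the fingers, on their centre line; the grasp point (between the pads) lies 19 mm behind it; z points along the fingers, y is the line along which they close (so a half turn about z gives the same grasp; the last joint's range is limited). The gripper opens to 94 mm and grips with 3 to 60 N. Pads are 16 mm wide; open, the fingers measure 119 mm over their backs; the gripper's body (75 mm by 177 mm) begins 78 mm behind the grasp point.
Start: joints at [1.134, 0.087, 1.371, -0, 1.684, -0.103], TCP at [180.21, 519.658, 205.506] pointing down, gripper open.
Joint ranges: [-3.1, 3.1], [-0.76, 2.03], [0.27, 2.55], [-1.08, 4.22], [0.17, 2.65], [-2.57, 2.57]. Speed limits (rad/s): [2.79, 2.79, 3.14, 3.14, 3.14, 3.14].

### API

Orientations are given as [roll, pitch, yaw] about the fixed x, y, z axes, in that order (R = Rz(yaw) Ry(pitch) Rx(roll)).
In Python, from workcell import * gives the robot as it stands.
- The arm moves only by the shell command python3 -m crank 'ROWS'. ROWS is JSON, a list of rows, each a list of 7 numbers: the shift along the tool's x, y, z in m, then the turn, a rotation vector about the tool's x, y, z in rad, then the gripper command: -1 is shut, 1 is fully open, values between are in proportion. A call has 1 to 10 rows; each row is the pose to reach, as a shift and turn from the pose commanded when the call began, along the tool's axes at that moment; what a row does not reach only later rows make up. A row lasts 1/10 s, in which the tool goes at most 50 mm and 8.59 degrees, less where a joint would pass 70% of its speed; a pose out of reach is approached as far as the arm can. A call with a gripper value outside its range is refused whole. The fingers move at their own pace and stop on an object; the grip force is fixed at half the most. Time passes only in rows, so rows that repeat a pose let the fingers close. It gives the time, the measured TCP pose, the force, the opening and the grip force at its end, in the units of the state.
- sense(): the state, without advancing time (a new reading comes with each control period).
- camera(name): name is "side" or "top"; returns the picture (480x640x3 uint8, blue, green, red); there is no depth.
- calibration(name): a dict with "fov_y" (degrees; the focal length in pixels is half the picture's height over the tangent of half this angle, whatever the lens; pixels are square), "cx", "cy" (the principal point, pixels), "dist" ([k1, k2, p1, p2, k3] as OpenCV has them; the pictures are not rectified), "extrinsics" (4x4, takes a point from camera to world coordinates). Camera axes: x right, y down, z forward; pixel columns grow to the right and rows downward; lengths in mm; the calibration is good to about 2 mm. A picture is of the moment at which its call begins. calibration takes no time and is no camera call.
- close_job(): hands the job in; it is judged then, once.
The state is a dict: "clock": time; "qpos": joint angles; "qd": joint speeds; "tau": joint torques, N m; "tool_pos": TCP position; "ee_rot": TCP orientation; "contact_force": force on the tool from outside, world axes, zero at the start; "moment": the same for the moment, N m; "gripper_width": finger opening in mm; "grip_force": force on a finger pad.
Only numpy, scipy, OpenCV 4.12 (cv2) and the standard library are available. Lean on these libraries where they do the work, as an engineer would, in place of code of your own. Each camera call takes 0.05 s, during which the arm holds its last target. There are 200 camera calls.

### The job

Bring the glass slide on the macro camera's rail to its focus position: press down the black brake key in the middle of the sliding carriage and, keeping it down, push the carriage along the rail until it butts against the marked stop block in front of the lens, then take the finger off so that the brake holds it there. Free the brake before you push, never drag the carriage against it or shoot it along. Keep off the slide holder and leave the things lying around the bench where they are.

Things in the scene. Friction and masses are not known exactly. Their poses are not given: they have to be found in the camera images.
- rig: Macro bench, fixed to the desk: an aluminium rail 520 mm long, 64 mm wide, top 34 mm above the desk, with a small white camera and a black lens (44 mm across, top 93 mm, camera top 99 mm above the desk) fixed at its +y end; the lens front is 137 mm from the origin. Origin on the desk under the rail's centre line; the body's y axis runs along the rail towards the camera, z up.
- carriage (a joint): Travel in m of the carriage along the rail; it grows towards the camera (+y of the rig); at 0 the carriage's middle is 180 mm on the -y side of the rig's origin. The carriage is an aluminium saddle 140 mm long (along the rail), 90 mm wide, top of its plate 49 mm above the desk. Its brake holds it (against about 12 to 16 N) whenever the key is up; with the key down it runs freely (about 2 N) and stays where it is left.
- brake_key (a joint): Depth in m by which the brake key is pressed: 0 up, brake on; 0.006 fully down. It springs back by itself. It begins to move at about 11 N, the brake is off from 1 mm on, and fully down takes about 13.5 N.
- key_top (a point): Middle of the top of the brake key, a black ribbed pad in the middle of the carriage, 46 mm across the rail and 44 mm along it, top 60 mm above the desk when up. A cross rib 8 mm thick stands on the carriage before and another behind the key, with 50 mm clear between them along the rail, top 66 mm above the desk (6 mm above the key): a fingertip set on the key can push against them. The sides across the rail are open. y axis along the rail towards the camera, z up.
- carriage_nose (a point): Middle of the carriage's leading end face (42 mm above the desk), which meets the stop; 70 mm ahead of the key's middle. y axis along the rail towards the camera.
- stop_face (a point): Middle of the face of the stop block that the carriage meets (42 mm above the desk). The stop is a dark steel block clamped over the rail between carriage and lens, 90 mm across, 24 mm along the rail, top 57 mm above the desk, with one white line across its top and a clamp screw on its -x side. It does not move. y axis along the rail towards the camera.
- slide_holder: Upright black frame with the backlit glass slide, standing across the leading end of the carriage and moving with it: 92 mm wide, 10 mm thick, top 89 mm above the desk, its middle 58 mm ahead of the key's middle. Not to be touched. Its origin is on the desk level under its middle; y axis along the rail towards the camera.
- slide_box: Loose closed slide box, grey with white lid, 87 x 102 x 33 mm; origin under its centre. Leave it.
- oil_bottle: Loose small amber bottle of immersion oil, 32 mm across, 68 mm tall; origin under its centre. Leave it.
- block: Loose white tissue cassette with paraffin block, 30 x 42 x 11 mm; origin under its centre. Leave it.
- marker: Loose grey marker pen with black cap, 135 mm long (along its y), 14 mm wide, 14 mm high; origin under it. Leave it.

How it is judged:
By the outcome, as a careful person would: the job done as asked, in the order asked, and still so for the second after the job is handed in, with the robot touching nothing.
It also fails if it takes over 35 s, if anything falls off the work surface, if the arm or the gripper's body presses on something with over 40 N, if the wrist force passes 120 N, or if a joint passes its speed limit or range.

## Working session

There is one attempt and no reset: what is moved stays moved. The work goes in short steps, Python scripts to look and compute and a shell command to move; the robot and the scene stay as the last step left them, time stands still between calls to the robot, and variables do not carry over. Pictures are saved under pics/ and viewed, at most 10 in all, crops included, and the job is handed in when it is done.

```bash
mkdir -p pics
python3 - <<'E'
from workcell import *
import cv2
for n in("top","side"):
    cv2.imwrite(f"pics/{n}0.png",camera(n)); c=calibration(n); print(n,c)
s=sense();print(s["clock"],s["tool_pos"],s["ee_rot"],s["contact_force"],s["gripper_width"])
E
```

```text
top {'fov_y': 56.381235710821585, 'cx': 311.21393125556216, 'cy': 242.10820291609554, 'dist': array([0.0329601, 0.       , 0.       , 0.       , 0.       ]), 'extrinsics': array([[-2.93444219e-02, -9.98687165e-01,  4.19863173e-02,
         5.34265649e+02],
       [-9.97897046e-01,  3.16982094e-02,  5.65394436e-02,
         7.98572226e+01],
       [-5.77961078e-02, -4.02389047e-02, -9.97517138e-01,
         7.27035973e+02],
       [ 0.00000000e+00,  0.00000000e+00,  0.00000000e+00,
         1.00000000e+00]])}
side {'fov_y': 50.34110360734663, 'cx': 319.4809597933579, 'cy': 239.7115133390595, 'dist': array([-0.01212681,  0.        ,  0.        ,  0.        ,  0.        ]), 'extrinsics': array([[-9.00751033e-01, -2.44842101e-01,  3.58747713e-01,
         3.08352960e+02],
       [-4.34317316e-01,  5.15363681e-01, -7.38761629e-01,
         6.75728319e+02],
       [-4.00559239e-03, -8.21250645e-01, -5.70553533e-01,
         4.94559531e+02],
       [ 0.00000000e+00,  0.00000000e+00,  0.00000000e+00,
         1.00000000e+00]])}
0.1 [179.99421034 519.21630664 204.44684428] [-3.13969639e+00 -2.21533442e-04  2.80780933e+00] [-0.12700821 -0.22383298 -0.13013995] 93.74915693832925
```

View pics/top0.png

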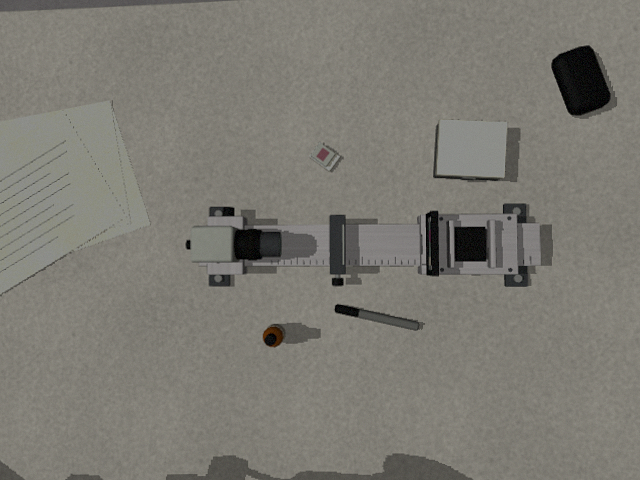

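View pics/side0.png

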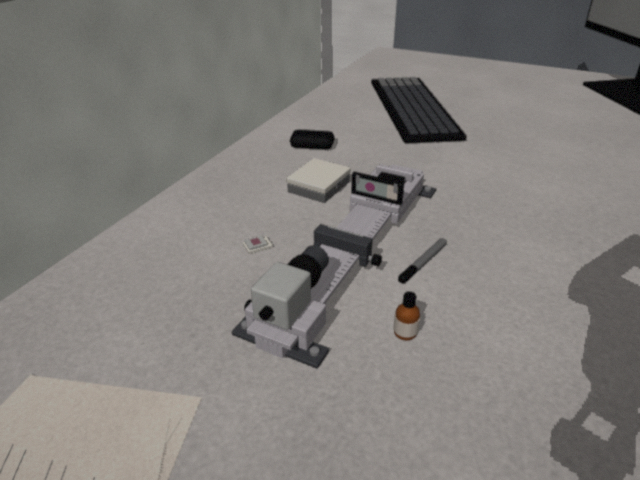

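The top view shows the key at about (471,244), the slide holder at (432,243), the stop at (337,245) and the lens at (258,244). The rail runs along the image row, camera end to the left. The side view agrees.

```bash
cat > h.py <<'E'
from workcell import *
import cv2, numpy as np
def ray(n,uv,z):
    c=calibration(n); f=240/np.tan(np.radians(c["fov_y"]/2))
    K=np.array([[f,0,c["cx"]],[0,f,c["cy"]],[0,0,1]])
    p=cv2.undistortPoints(np.array(uv,float).reshape(-1,1,2),K,c["dist"])[:,0]
    E=c["extrinsics"]; d=np.c_[p,np.ones(len(p))]@E[:3,:3].T; o=E[:3,3]
    return (o+d*((z-o[2])/d[:,2])[:,None])[:,:2]
def blob(im,x0,y0,x1,y1,thr):
    m=(im[y0:y1,x0:x1].max(2)<thr).astype(np.uint8)
    n,l,st,c=cv2.connectedComponentsWithStats(m)
    k=1+np.argmax(st[1:,4]); 
    pts=np.argwhere(l==k)[:,::-1]+[x0,y0]
    return cv2.minAreaRect(pts.astype(np.float32))
E
python3 - <<'E'
from h import *
im=cv2.imread("pics/top0.png")
for n,b,z in(("key",(450,220,492,268,45),60),("stop",(325,205,350,276,75),57),("holder",(424,205,445,282,40),89)):
    r=blob(im,*b); w=ray("top",cv2.boxPoints(r),z)
    print(n,r,"\n",ray("top",[r[0]],z).round(1),w.round(1).tolist())
cv2.imwrite("pics/c1.png",cv2.resize(im[195:295,310:560],None,fx=3.2,fy=3.2,interpolation=cv2.INTER_CUBIC))
E
```

```text
key ((470.5, 243.5), (33.0, 33.0), 90.0) 
 [[ 552.9 -114.6]] [[577.8, -92.2], [576.2, -139.0], [528.3, -136.9], [529.6, -90.2]]
stop ((337.5, 245.0), (60.0, 15.0), 90.0) 
 [[556.9  78.6]] [[602.2, 88.4], [601.5, 66.0], [511.9, 68.9], [512.5, 91.2]]
holder ((432.0, 243.0), (64.0, 12.0), 90.0) 
 [[554.5 -53.6]] [[599.8, -47.1], [599.2, -63.7], [509.5, -60.0], [509.9, -43.5]]
```

View pics/c1.png

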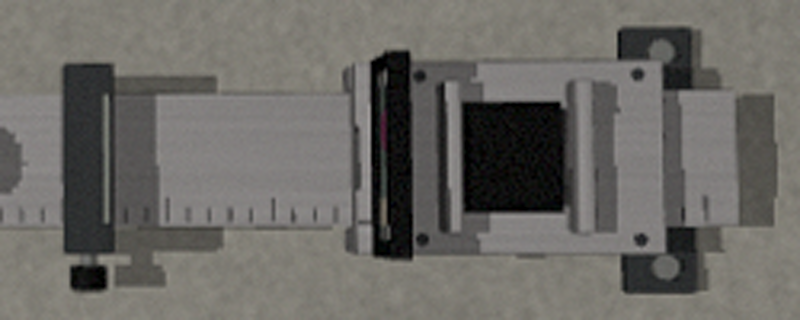

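Sizes and spacing agree with what was given. Key is at (553, -114.6), stop face at y ≈ 66.5, so travel is ≈ 111 mm with the rail's yaw ≈ -0.02. First I close the fingers and move above the key, high up.

```bash
python3 -m crank '[[-0.558,-0.472,0,0,0,-0.31,-1],[-0.558,-0.472,0,0,0,-0.31,-1],[-0.558,-0.472,0,0,0,-0.31,-1],[-0.558,-0.472,0,0,0,-0.31,-1],[-0.558,-0.472,0,0,0,-0.31,-1],[-0.558,-0.472,0,0,0,-0.31,-1],[-0.558,-0.472,0,0,0,-0.31,-1],[-0.558,-0.472,0,0,0,-0.31,-1],[-0.558,-0.472,0,0,0,-0.31,-1],[-0.558,-0.472,0,0,0,-0.31,-1]]'
```

```text
clock: 1.1
tool_pos: [432.6, 92.6, 205.2]
ee_rot: [3.141, -0.0, 3.118]
contact_force: [-0.1, 0.2, -0.5]
gripper_width: 17.4
grip_force: 0.0
```

```bash
python3 -m crank '[[-0.123,-0.196,0.06,0,0,0,-1],[-0.123,-0.196,0.06,0,0,0,-1],[-0.123,-0.196,0.06,0,0,0,-1],[-0.123,-0.196,0.06,0,0,0,-1],[-0.123,-0.196,0.06,0,0,0,-1],[-0.123,-0.196,0.06,0,0,0,-1],[-0.123,-0.196,0.06,0,0,0,-1],[-0.123,-0.196,0.06,0,0,0,-1],[-0.123,-0.196,0.06,0,0,0,-1]]'
python3 - <<'E'
from h import *
s=sense();print(s["tool_pos"],s["ee_rot"],s["contact_force"],s["gripper_width"])
im=camera("side");cv2.imwrite("pics/s1.png",cv2.resize(im[60:260,280:480],None,fx=3,fy=3))
E
```

```text
clock: 2.0
tool_pos: [550.4, -103.0, 146.4]
ee_rot: [3.142, 0.001, 3.12]
contact_force: [1.1, -0.0, 0.2]
gripper_width: 0.2
grip_force: 0.0
[ 550.37214711 -102.96782388  146.40044583] [3.14157087e+00 1.29936260e-03 3.11957917e+00] [ 1.08621455 -0.02114923  0.20306296] 0.17171395723913832
```

View pics/s1.png

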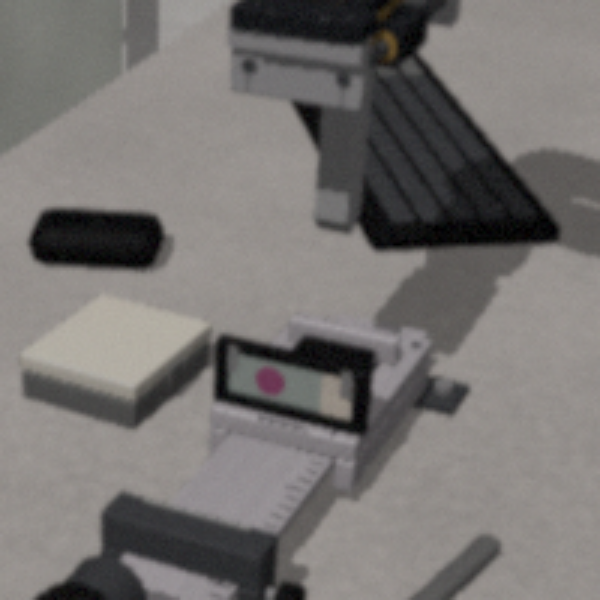

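The closed fingers hang above the key and nothing is in the way. I lower to z ≈ 80 and settle.

```bash
python3 -m crank '[[-0.002,-0.006,0.03,0,0,0,-1],[-0.002,-0.006,0.05,0,0,0,-1],[-0.002,-0.006,0.06,0,0,0,-1],[-0.002,-0.006,0.06,0,0,0,-1],[-0.002,-0.006,0.06,0,0,0,-1],[-0.002,-0.006,0.06,0,0,0,-1]]'
```

```text
clock: 2.65
tool_pos: [553.3, -110.3, 87.2]
ee_rot: [-3.141, 0.003, 3.118]
contact_force: [-0.1, -0.0, -0.7]
gripper_width: 0.2
grip_force: 0.0
```

Run:
```python
from h import *
s=sense();print(s["tool_pos"],s["qd"].round(3) if hasattr(s["qd"],"round") else s["qd"],s["contact_force"])
im=camera("top");cv2.imwrite("pics/t2.png",cv2.resize(im[195:295,400:560],None,fx=5,fy=5))
```

```text
[ 553.34493832 -110.33330041   87.24705173] [-0.004 -0.    -0.001 -0.001 -0.     0.002] [-0.10995496 -0.00235082 -0.73558132]
```

View pics/t2.png

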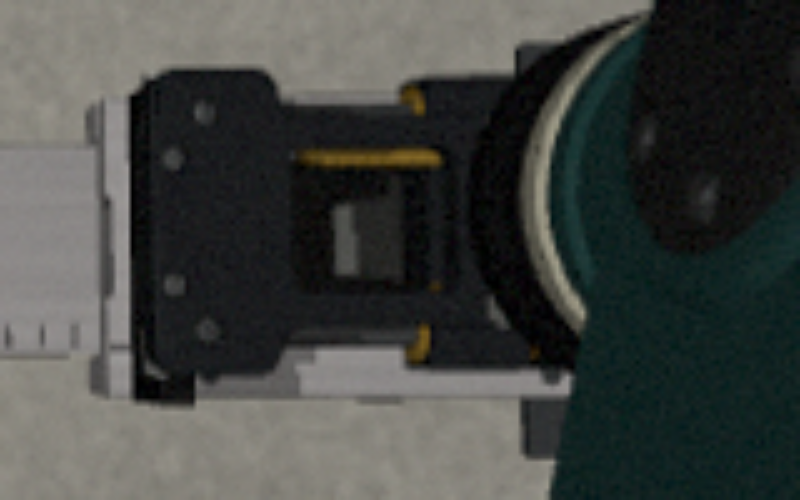

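The view is blocked by the gripper, but the TCP reading (553, -110) is 4 mm ahead of the key's middle, as planned. I press slowly.

```bash
python3 -m crank '[[0,0,0.01,0,0,0,-1],[0,0,0.018,0,0,0,-1],[0,0,0.023,0,0,0,-1],[0,0,0.025,0,0,0,-1],[0,0,0.027,0,0,0,-1],[0,0,0.028,0,0,0,-1],[0,0,0.029,0,0,0,-1],[0,0,0.03,0,0,0,-1],[0,0,0.03,0,0,0,-1]]'
```

```text
clock: 3.6
tool_pos: [551.9, -110.2, 57.8]
ee_rot: [3.141, -0.001, 3.118]
contact_force: [-6.0, 1.8, 11.7]
gripper_width: 0.6
grip_force: 6.0
```

```bash
python3 -m crank '[[0,0,0.001,0,0,0,-1],[0,0,0.002,0,0,0,-1],[0,0,0.002,0,0,0,-1]]'
```

```text
clock: 3.9
tool_pos: [551.9, -110.2, 56.0]
ee_rot: [3.142, -0.001, 3.118]
contact_force: [-6.1, 1.3, 12.4]
gripper_width: 0.5
grip_force: 6.3
```

The key is about 3.4 mm down, by both force and height, so the brake is off. I press 1 mm more and push gently.

```bash
python3 -m crank '[[0,0,0.001,0,0,0,-1],[0,0.002,0.001,0,0,0,-1],[0,0.005,0.001,0,0,0,-1],[0,0.009,0.001,0,0,0,-1],[0,0.013,0.001,0,0,0,-1],[0,0.017,0.001,0,0,0,-1],[0,0.021,0.001,0,0,0,-1],[0,0.025,0.001,0,0,0,-1],[0,0.029,0.001,0,0,0,-1],[0,0.033,0.001,0,0,0,-1]]'
```

```text
clock: 4.9
tool_pos: [552.8, -78.6, 55.4]
ee_rot: [-3.139, -0.0, 3.117]
contact_force: [-6.9, -2.0, 13.3]
gripper_width: 0.3
grip_force: 6.5
```

It runs freely (-2 N). I continue.

```bash
python3 -m crank '[[0,0.004,0,0,0,0,-1],[0,0.009,0,0,0,0,-1],[0,0.014,0,0,0,0,-1],[0,0.019,0,0,0,0,-1],[0,0.024,0,0,0,0,-1],[0,0.029,0,0,0,0,-1],[0,0.034,0,0,0,0,-1],[0,0.039,0,0,0,0,-1],[0,0.043,0,0,0,0,-1],[0,0.047,0,0,0,0,-1]]'
python3 - <<'E'
from h import *
cv2.imwrite("pics/t3.png",camera("top")[170:320,250:550])
E
```

```text
clock: 5.9
tool_pos: [554.0, -31.3, 55.4]
ee_rot: [-3.139, 0.0, 3.118]
contact_force: [-6.6, -1.8, 12.7]
gripper_width: 0.5
grip_force: 6.5
```

View pics/t3.png

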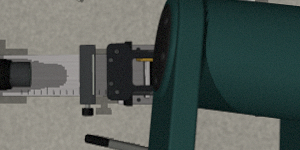

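The carriage rides along with the finger and the gap to the stop is still open. About 32 mm is left.

```bash
python3 -m crank '[[0,0.004,0,0,0,0,-1],[0,0.008,0,0,0,0,-1],[0,0.012,0,0,0,0,-1],[0,0.016,0,0,0,0,-1],[0,0.02,0,0,0,0,-1],[0,0.023,0,0,0,0,-1],[0,0.025,0,0,0,0,-1],[0,0.027,0,0,0,0,-1],[0,0.028,0,0,0,0,-1]]'
```

```text
clock: 6.85
tool_pos: [554.8, -3.0, 55.4]
ee_rot: [-3.14, 0.0, 3.118]
contact_force: [-6.2, -2.2, 13.3]
gripper_width: 0.3
grip_force: 6.5
```

```bash
python3 -m crank '[[0,0.001,0,0,0,0,-1],[0,0.002,0,0,0,0,-1],[0,0.003,0,0,0,0,-1],[0,0.004,0,0,0,0,-1],[0,0.005,0,0,0,0,-1]]'
```

```text
clock: 7.35
tool_pos: [554.9, 1.8, 55.4]
ee_rot: [-3.14, 0.0, 3.118]
contact_force: [-5.9, -1.1, 13.3]
gripper_width: 0.3
grip_force: 6.5
```

Not butted yet. I go on in small steps.

```bash
python3 -m crank '[[0,0.001,0,0,0,0,-1],[0,0.002,0,0,0,0,-1],[0,0.003,0,0,0,0,-1],[0,0.004,0,0,0,0,-1]]'; python3 -m crank '[[0,0.001,0,0,0,0,-1],[0,0.002,0,0,0,0,-1],[0,0.003,0,0,0,0,-1]]'
```

```text
clock: 7.75
tool_pos: [555.1, 3.0, 55.5]
ee_rot: [-3.134, 0.001, 3.117]
contact_force: [-5.3, -8.0, 12.8]
gripper_width: 0.5
grip_force: 6.4
clock: 8.05
tool_pos: [556.2, 5.4, 56.0]
ee_rot: [-3.133, 0.003, 3.117]
contact_force: [-4.0, -9.4, 13.4]
gripper_width: 0.3
grip_force: 6.3
```

The force rose to -9 N with the key still down, against 2 N running free, at the predicted stop position, so the carriage is butted. I lift straight up.

```bash
python3 -m crank '[[0,0,0,0,0,0,-1],[0,0,-0.003,0,0,0,-1],[0,0,-0.006,0,0,0,-1],[0,0,-0.01,0,0,0,-1],[0,0,-0.02,0,0,0,-1],[0,0,-0.05,0,0,0,-1],[0,0,-0.09,0,0,0,-1],[0,0,-0.12,0,0,0,-1],[0,0,-0.12,0,0,0,-1]]'
python3 -m crank '[[0.05,0,-0.03,0,0,0,-1],[0.1,0,-0.03,0,0,0,-1],[0.15,0,-0.03,0,0,0,-1],[0.2,0,-0.03,0,0,0,-1],[0.25,0,-0.03,0,0,0,-1],[0.25,0,-0.03,0,0,0,-1],[0.25,0,-0.03,0,0,0,-1]]'
python3 - <<'E'
from h import *
im=camera("top");cv2.imwrite("pics/t4.png",im)
cv2.imwrite("pics/t4c.png",cv2.resize(im[195:295,310:470],None,fx=5,fy=5,interpolation=cv2.INTER_CUBIC))
E
```

```text
clock: 8.95
tool_pos: [558.1, 9.8, 178.4]
ee_rot: [-3.141, 0.01, 3.118]
contact_force: [0.6, 1.0, 0.5]
gripper_width: 0.8
grip_force: 0.0
clock: 9.65
tool_pos: [304.5, 15.8, 202.0]
ee_rot: [3.141, 0.001, 3.118]
contact_force: [0.1, -0.1, -1.2]
gripper_width: 0.6
grip_force: 0.0
```

View pics/t4c.png

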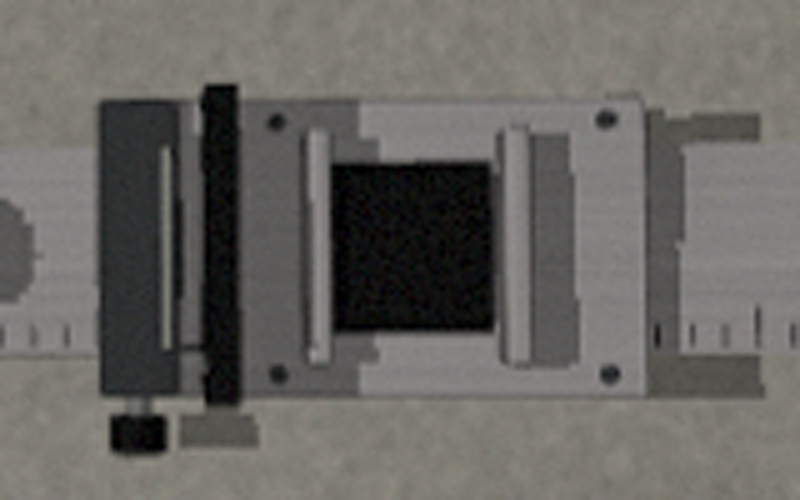

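The carriage nose lies against the stop with no visible gap, and the key is up. I check the numbers, then hand in.

Run:
```python
from h import *
im=cv2.imread("pics/t4.png")
k=ray("top",[blob(im,370,220,412,266,45)[0]],60)[0]; s=ray("top",[blob(im,325,205,347,276,75)[0]],57)[0]
d=np.linalg.norm(s-k); print(k,s,"expect 82:",d)
if abs(d-82)<2.5: print(close_job())
```

```text
[555.02075207  -1.61527808] [557.62029239  77.86365353] expect 82: 79.52143220525784
the job is handed in; nothing more can be done
None
```

I pushed the carriage up against the stop with the brake key held down, then lifted the finger off so the brake holds it. The job is handed in: the last picture shows no gap at the stop and the key up, though key to stop measured 79.5 mm where 82 was expected, just inside the 2.5 mm tolerance I had set.

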